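Tip the carving block onto its back and bed it against the stop rail

ROBOT

A 6-joint arm with a two-finger parallel gripper is mounted at the origin on the work surface. World frame = base frame: x ahead of the robot, y to its left, z up, the work surface at z = 0. Lengths are in m, angles in degrees, forces in N, time in s.
With the tool pointing down it reaches from about 0.4 to 0.825 m from the base axis. Payload 7 kg.
Tool frame: the origin (TCP) lies midway between the tips of the shut fingers; the grasp point (between the pads) lies r.grip_depth behind it (r.grip_depth is the distance from the TCP to the grasp point, in m); z points along the fingers, y is the direction in which the jaws open and shut (so a half turn about z gives the same grasp; the last joint's range is limited). The gripper opens to 88 mm and grips with 3 to 60 N. Pads are 19 mm wide; open, the fingers measure 130 mm over their backs; the gripper's body (78 mm by 193 mm) begins 47 mm behind the grasp point.
Start: joints at [-55.514, 20.546, 0.682, 0, -70.136, -16.507], TCP at [0.208, -0.642, 0.189] pointing down, gripper open.
Joint ranges: [-176.03, 176.03], [-82.01, 121.73], [-58.28, 71.71], [-173.87, 95.51], [-174.79, -0.11], [-173.66, 173.66]. Speed limits (degrees/s): [136.94, 136.94, 172.46, 180, 180, 180].

INTERFACE

Orientations are given as a 3x3 rotation matrix whose columns are the frame's x, y, z axes.
In Python, from bench import r, read_camera, job gives the robot as it stands.
- The arm moves only by the tool carry_out, never from a script. Its argument "targets" is a list of rows, each an object with "linear": the shift along the world's x, y, z normalised to -1 to 1, where 1 is 0.25 m, a list of three; "dr": the turn, a rotation vector about the world's x, y, z normalised to -1 to 1, where 1 is pi rad, a list of three. A call has 1 to 10 rows; each row shifts and turns the pose as measured when the row begins; what a row does not reach is not made up. A row lasts 1/8 s, in which the tool goes at most 62.5 mm and 10.7 degrees, less where a joint would pass 70% of its speed; a pose out of reach is approached as far as the arm can. A call with a number of a shift or a turn outside -1 to 1 is refused whole. A call with a gripper value outside its range is refused whole. "grip" is the closure, from 0 (fully open) to 1 (shut), set as the call begins (left out, the last holds). The fingers move at their own pace and stop on an object; "squeeze" is the grip in N (left out, the last holds). Time passes only in rows, so rows that do not move let the fingers close. It gives the time, the measured TCP pose, the force and the opening at its end, in the units of the state.
- r.state(): the state, without advancing time (a new reading comes with each control period).
- read_camera(name): name is "side" or "top" or "wrist"; returns a dict with "frame" (480x640x3 uint8, blue, green, red), "z_map" (480x640 float32, m along the optical axis (not along the pixel's ray), 0 where there is no reading), "camera_matrix" (3x3 intrinsics, pixels), "D" ([k1, k2, p1, p2, k3] as OpenCV has them; the pictures are not rectified), "R" (3x3) and "t" (3): a world point X has camera coordinates R X + t. Camera axes: x right, y down, z forward; pixel columns grow to the right and rows downward; lengths in m; the calibration is good to about 2 mm. A picture is of the moment at which its call begins.
- job.close_job(): hands the job in, once; it reports no verdict.
The state is a dict: "clock": time; "joint_pos": joint angles; "qvel": joint speeds; "joint_efforts": joint torques, N m; "position": TCP position; "tcp_rot": TCP orientation; "contact_force": force on the tool from outside, world axes, zero at the start; "moment": the same for the moment, N m; "finger_gap": finger opening in m.
Only numpy, scipy, OpenCV 4.12 (cv2) and the standard library are available. Lean on these libraries where they do the work, as an engineer would, in place of code of your own. Each camera call takes 0.05 s, during which the arm holds its last target. There are 200 camera calls.

TASK

The pale carving block stands on end beside the wooden stop rail, its carved rosette panel on the side to the robot's right. Tip it over so that it lies flat with that panel facing up, then slide it end-on up to the rail and press it home for about a second, with about 10 N on the rail (never more than 25 N). Leave it lying square and flush against the rail, and leave the offcut, hammer and chisel where they are.

Things in the scene. Friction and masses are not known exactly. Their poses are not given: they have to be found in the camera images.
- block: Pale aerated-concrete carving block, 72 mm thick (its x), 100 wide (y), 160 tall (z), 0.5 to 0.9 kg, standing on its 72 x 100 end; origin: centre of that end (the foot). Its 100 x 160 face towards its own -x has a panel sunk 8 mm with a low rosette, inside a flat margin; the opposite face is plain. Lying panel up it is 72 mm high, its z level. Sliding it takes some 2 to 9 N, not known exactly.
- block_panel (a point): Point on the carved face (which at the start looks roughly to the robot's right, world -y, within 0.25 rad), 12 mm below the head edge, mid-width of the flat margin, which is 24 mm high here. A level push here tips the block over its far lower edge; past about 24 degrees it falls away from the push, onto the plain face. A low push only slides it.
- block_head (a point): Centre of the block's other 72 x 100 mm end (the head), 160 mm from the origin along the block's z. Block on the rail's -y side: it falls towards the rail, and the head will meet it. Block on the +y side: it falls away from the rail and must be slid back, foot first.
- rail: Wooden stop rail: a bar 300 mm long (x), 40 wide (y), 45 high, clamped rigidly by two steel studs 110 mm either side of this origin, which lies on the slab midway between the studs. The studs sit in cross slots: the bar may be set up to 8 mm either way along y, not measured, so its long faces lie 12 to 28 mm from the origin. Turned up to 0.12 rad from world x. A few tenths of a mm of overtravel make 10 N.
- offcut: Bystander: grey-green stone offcut, 75 x 60 mm, 51 mm high; origin at the centre of its underside. It stands on the side of the rail that the block does not. Leave it alone.
- hammer: Bystander: hammer lying on the slab, 260 mm long, under 50 mm high, beyond the work. Leave it alone.
- chisel: Bystander: steel stone chisel lying on the slab, 180 mm long, 16 mm high, beyond the work. Leave it alone.
Things that resemble listed ones, but are neither listed nor needed, are in the scene too. Leave any pink look-alike of the block alone.

How it is judged:
By the outcome, as a careful person would: the job done as asked, in the order asked, and still so for the second after the job is handed in, with the robot touching nothing.
It also fails if it takes over 72 s, if anything falls off the work surface, if the arm or the gripper's body presses on something with over 40 N, if the wrist force passes 120 N, or if a joint passes its speed limit or range.

## Working session

There is one attempt and no reset: what is moved stays moved. The work goes in short steps, Python scripts to look and compute and a tool call to move; the robot and the scene stay as the last step left them, time stands still between calls to the robot, and variables do not carry over. Pictures are saved under pics/ and viewed, about 8 in all and at most 12, crops included, and the job is handed in when it is done.

Besides the shell and the picture viewer there is one more tool, called as name(argument=value, ...) on one line, values as JSON. carry_out: Moves the arm, as the interface text tells. Its arguments: {"type":"object","properties":{"targets":{"type":"array","items":{"type":"object","properties":{"linear":{"type":"array","items":{"type":"number"}},"dr":{"type":"array","items":{"type":"number"}}}}},"grip":{"type":"number"},"squeeze":{"type":"number"}},"required":["targets"]}

```bash
mkdir -p pics; cat > h.py <<'E'
import numpy as np, cv2
from bench import r, read_camera, job
np.set_printoptions(precision=4, suppress=True)
def pt(c,u,v,win=1):
    z=c['z_map'][int(v)-win:int(v)+win+1,int(u)-win:int(u)+win+1]; z=np.median(z[z>0])
    n=cv2.undistortPoints(np.array([[[u,v]]],float),c['camera_matrix'],c['D'])[0,0]
    return c['R'].T@(np.array([n[0]*z,n[1]*z,z])-c['t'])
def cloud(c):
    v,u=np.mgrid[0:480,0:640]
    n=cv2.undistortPoints(np.stack([u,v],-1).reshape(-1,1,2).astype(float),c['camera_matrix'],c['D'])[:,0]
    z=c['z_map'].reshape(-1)
    X=(np.c_[n*z[:,None],z]-c['t'])@c['R']
    X[z==0]=np.nan
    return X.reshape(480,640,3)
E
python3 - <<'E'
from h import *
for n in ('side','top'):
    c=read_camera(n); cv2.imwrite(f'pics/{n}0.png',c['frame']); np.savez(f'{n}0.npz',**c)
    print(n,-c['R'].T@c['t'],c['R'][2])
print(r.state(), r.grip_depth)
E
```

```text
side [0.2131 0.3878 0.7332] [ 0.4584 -0.5658 -0.6854]
top [ 0.4819 -0.0844  0.9344] [ 0.1781 -0.0333 -0.9834]
{'clock': 0.1, 'joint_pos': array([-55.5161,  20.5861,   0.6389,  -0.0172, -70.1347, -16.5063]), 'qvel': array([-0.0701, -0.0805,  0.2216,  0.0654, -0.081 ,  0.0676]), 'joint_efforts': array([ -0.0016, -58.4162,  29.3748,   7.0155,   0.0101,  -0.    ]), 'position': array([ 0.2081, -0.6416,  0.1885]), 'tcp_rot': array([[-0.9512, -0.3085, -0.0006],
       [-0.3085,  0.9512,  0.0013],
       [ 0.0001,  0.0015, -1.    ]]), 'contact_force': array([-1.1144, -0.4563, -0.6887]), 'moment': array([ 0.0123, -0.0018, -0.0081]), 'finger_gap': 0.08790364093065367} 0.0188
```

View pics/top0.png

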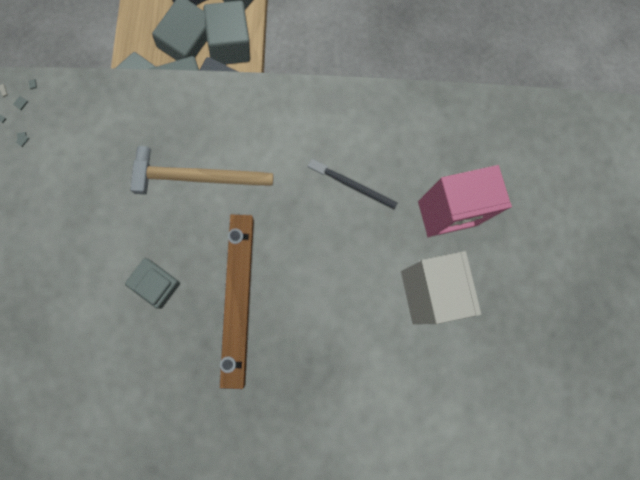

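View pics/side0.png

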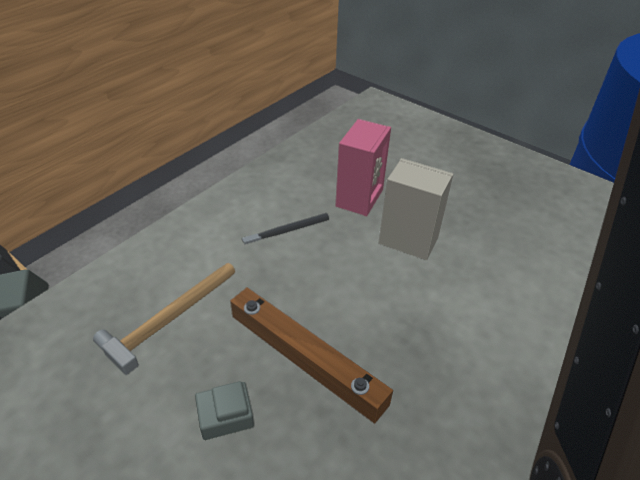

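The top view shows the pale block at about (450,288), the pink look-alike just ahead of it at (465,200), the rail from (240,215) to (232,388), and the offcut at (150,283). So the block is on the rail's −y side and will tip towards the rail, head first. In the side view the block is at (418,208).

```bash
python3 - <<'E'
from h import *
for n in ('top','side'):
    c=dict(np.load(f'{n}0.npz')); X=cloud(c); f=c['frame'].astype(int)
    pink=(f[...,2]-f[...,1]>40)
    for name,zl,box in (('pale',(.15,.17),(.3,.7,-.4,-.1)),('rail',(.038,.05),(.25,.7,-.08,.12))):
        m=(X[...,2]>zl[0])&(X[...,2]<zl[1])&(X[...,0]>box[0])&(X[...,0]<box[1])&(X[...,1]>box[2])&(X[...,1]<box[3])
        if name=='pale': m&=~pink&(X[...,0]<.57)
        m=cv2.morphologyEx(m.astype(np.uint8),cv2.MORPH_OPEN,np.ones((3,3)))>0
        P=X[m]; 
        rc=cv2.minAreaRect((P[:,:2]*1000).astype(np.float32))
        print(n,name,m.sum(),P[:,2].mean(),rc); print(cv2.boxPoints(rc))
    m=(X[...,2]>.15)&(X[...,2]<.17)&pink&(X[...,1]>-.5)
    if m.sum()>20: print('pink',cv2.boxPoints(cv2.minAreaRect((X[m][:,:2]*1000).astype(np.float32))))
    P=X[(abs(X[...,2])<.01)]; print('slab z',np.median(P[:,2]))
c=dict(np.load('top0.npz'))
def crop(x0,x1,y0,y1,s):return cv2.resize(c['frame'][y0:y1,x0:x1],None,fx=s,fy=s,interpolation=cv2.INTER_CUBIC)
a=crop(200,280,200,400,3);b=crop(390,520,150,335,3)
o=np.zeros((600,a.shape[1]+b.shape[1],3),np.uint8);o[:a.shape[0],:a.shape[1]]=a;o[:b.shape[0],a.shape[1]:]=b
cv2.imwrite('pics/crop1.png',o);print(o.shape)
E
```

```text
top pale 2273 0.15871201214155273 ((537.7857055664062, -326.6226501464844), (81.39051818847656, 73.3415298461914), 12.727253913879395)
[[ 490.0114 -299.8185]
 [ 506.1693 -371.358 ]
 [ 585.56   -353.4268]
 [ 569.4022 -281.8873]]
top rail 3882 0.043969818440676794 ((524.76904296875, 15.031777381896973), (40.859107971191406, 299.46002197265625), 89.27743530273438)
[[374.7933  -3.5079]
 [674.2296  -7.2844]
 [674.7448  33.5715]
 [375.3085  37.3479]]
pink [[ 651.1786 -329.5606]
 [ 677.2661 -426.6419]
 [ 747.1314 -407.8679]
 [ 721.044  -310.7866]]
slab z -0.0011135940804379684
side pale 1230 0.16025333766881866 ((537.569580078125, -326.1342468261719), (80.7527084350586, 75.97734069824219), 12.24746036529541)
[[ 490.0535 -297.5754]
 [ 506.1709 -371.8235]
 [ 585.0857 -354.6931]
 [ 568.9683 -280.445 ]]
side rail 4302 0.045444919841535085 ((526.2476806640625, 14.982982635498047), (42.630889892578125, 303.5183410644531), 89.51592254638672)
[[374.3138  -5.0495]
 [677.8214  -7.6139]
 [678.1815  35.0155]
 [374.674   37.5798]]
pink [[ 651.2692 -326.358 ]
 [ 676.1169 -426.8288]
 [ 746.544  -409.4113]
 [ 721.6964 -308.9405]]
slab z 0.0007833970572260477
(600, 630, 3)
```

View pics/crop1.png

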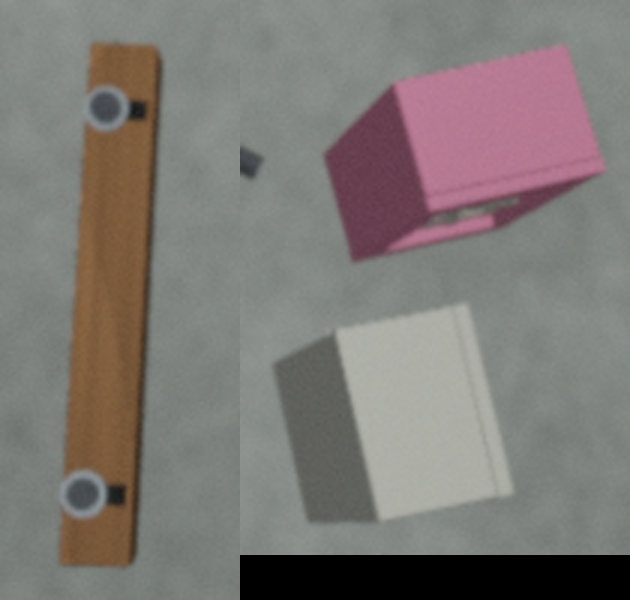

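The crop shows the panel-side edge line on the right of the pale block's top (about (495,400) in the crop), so the panel looks towards −y. The rail is nearly along world x. My mask cut off the block's far side, so I'm refitting it without that cut.

```bash
python3 - <<'E'
from h import *
for n in ('top','side'):
    c=dict(np.load(f'{n}0.npz')); X=cloud(c); f=c['frame'].astype(int)
    m=(X[...,2]>.15)&(X[...,2]<.17)&(f[...,2]-f[...,1]<25)&(X[...,0]>.4)&(X[...,0]<.62)&(X[...,1]>-.4)&(X[...,1]<-.2)
    m=cv2.morphologyEx(m.astype(np.uint8),cv2.MORPH_OPEN,np.ones((3,3)))>0
    rc=cv2.minAreaRect((X[m][:,:2]*1000).astype(np.float32)); print(n,m.sum(),rc); print(cv2.boxPoints(rc))
E
```

```text
top 3077 ((547.5012817382812, -324.4273681640625), (101.32718658447266, 73.327880859375), 12.741462707519531)
[[ 489.999  -299.8402]
 [ 506.1716 -371.3624]
 [ 605.0036 -349.0145]
 [ 588.831  -277.4923]]
side 1641 ((547.482666015625, -324.24957275390625), (100.92733764648438, 76.4996109008789), 12.24746322631836)
[[ 490.0535 -297.5754]
 [ 506.2816 -372.3339]
 [ 604.9119 -350.9238]
 [ 588.6837 -276.1652]]
```

carry_out(grip=1, targets=[{"linear":[0.142,0.099,0],"dr":[0,0,0.047]},{"linear":[0.142,0.099,0],"dr":[0,0,0.047]},{"linear":[0.142,0.099,0],"dr":[0,0,0.047]},{"linear":[0.142,0.099,0],"dr":[0,0,0.047]},{"linear":[0.142,0.099,0],"dr":[0,0,0.047]},{"linear":[0.142,0.099,0],"dr":[0,0,0.047]},{"linear":[0.142,0.099,0],"dr":[0,0,0.047]},{"linear":[0.142,0.099,0],"dr":[0,0,0.047]},{"linear":[0.142,0.099,0],"dr":[0,0,0.047]},{"linear":[0.142,0.099,0],"dr":[0,0,0.047]}])

```text
clock: 1.35
position: [0.5687, -0.385, 0.1834]
tcp_rot: [[0.258, -0.966, -0.01], [-0.966, -0.258, -0.001], [-0.002, 0.009, -1.0]]
contact_force: [0.4, -0.4, -0.2]
finger_gap: 0.0007
```

carry_out(targets=[{"linear":[0,0,0]},{"linear":[-0.02,-0.036,-0.07],"dr":[0,-0.003,-0.013]},{"linear":[0,0,-0.07]},{"linear":[0,0,0]}])

```text
$.targets[0]: bad value
```

carry_out(targets=[{"linear":[0,0,0],"dr":[0,0,0]},{"linear":[-0.02,-0.036,-0.07],"dr":[0,-0.003,-0.013]},{"linear":[0,0,-0.07],"dr":[0,0,0]},{"linear":[0,0,0],"dr":[0,0,0]}])

```text
clock: 1.85
position: [0.5649, -0.3913, 0.1449]
tcp_rot: [[0.223, -0.975, -0.003], [-0.975, -0.223, 0.001], [-0.002, 0.003, -1.0]]
contact_force: [-0.8, 0.5, -0.2]
finger_gap: 0.0005
```

carry_out(targets=[{"linear":[-0.008,0.027,0.006],"dr":[0,0,0]},{"linear":[-0.008,0.027,0.006],"dr":[0,0,0]},{"linear":[-0.005,0.023,0],"dr":[0,0,0]},{"linear":[-0.003,0.016,0],"dr":[0,0,0]}])

```text
clock: 2.35
position: [0.559, -0.3671, 0.1501]
tcp_rot: [[0.223, -0.975, -0.001], [-0.975, -0.223, 0.0], [-0.0, 0.001, -1.0]]
contact_force: [-0.7, 0.3, -0.9]
finger_gap: 0.0007
```

carry_out(targets=[{"linear":[-0.003,0.012,0],"dr":[0,0,0]}])

```text
clock: 2.48
position: [0.5583, -0.3637, 0.1504]
tcp_rot: [[0.223, -0.975, -0.001], [-0.975, -0.223, -0.0], [-0.0, 0.001, -1.0]]
contact_force: [0.5, 0.5, 0.5]
finger_gap: 0.0007
```

carry_out(targets=[{"linear":[-0.003,0.012,0],"dr":[0,0,0]},{"linear":[-0.003,0.012,0],"dr":[0,0,0]}])

```text
clock: 2.72
position: [0.5568, -0.3573, 0.1506]
tcp_rot: [[0.223, -0.975, -0.001], [-0.975, -0.223, -0.0], [0.0, 0.001, -1.0]]
contact_force: [-0.1, 0.1, 0.2]
finger_gap: 0.0005
```

```bash
python3 - <<'E'
from h import *
c=read_camera('side'); cv2.imwrite('pics/s1.png',cv2.resize(c['frame'][60:280,300:520],None,fx=2.5,fy=2.5))
print(r.state()['contact_force'],r.state()['position'])
E
```

```text
[-0.5784  0.1335 -1.1185] [ 0.5567 -0.357   0.1506]
```

View pics/s1.png

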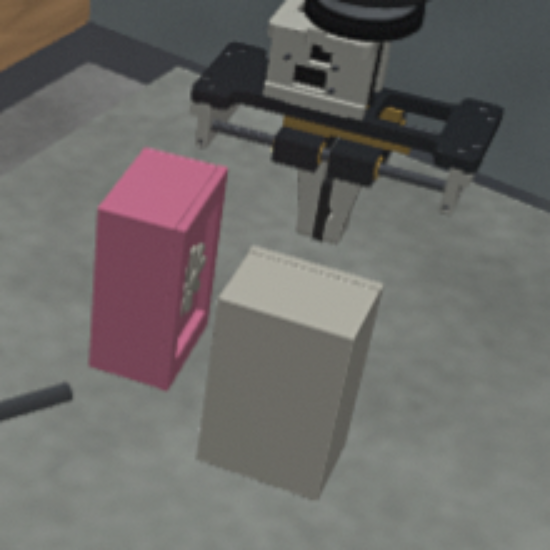

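The fingertips, at about (325,240) in the crop, seem to end just above and behind the block's rear top edge at (310,265). I'll check this by projecting the TCP and measuring the block again.

```bash
python3 - <<'E'
from h import *
for n in ('side','top'):
    c=read_camera(n); X=cloud(c); f=c['frame'].astype(int)
    s=r.state()['position']
    q=np.array([s,[.5553,-.3594,.16],[.5553,-.3594,.15]])
    p=cv2.projectPoints(q,cv2.Rodrigues(c['R'])[0],c['t'],c['camera_matrix'],c['D'])[0][:,0]
    print(n,p, 'crop',(p-[300,60])*2.5)
    m=(X[...,2]>.145)&(X[...,2]<.175)&(f[...,2]-f[...,1]<25)&(X[...,0]>.4)&(X[...,0]<.62)&(X[...,1]>-.45)&(X[...,1]<-.2)
    m=cv2.morphologyEx(m.astype(np.uint8),cv2.MORPH_OPEN,np.ones((3,3)))>0
    P=X[m]; A=np.c_[P[:,:2],np.ones(len(P))]; print('plane',np.linalg.lstsq(A,P[:,2],rcond=None)[0])
    rc=cv2.minAreaRect((P[:,:2]*1000).astype(np.float32)); print(cv2.boxPoints(rc))
    if n=='side':
        for v in range(150,185,4): print(v,pt(c,300+325/2.5,v,0), f[v,430])
E
```

```text
side [[424.1122 170.3426]
 [426.253  165.9705]
 [425.3859 170.4012]] crop [[310.2804 275.8565]
 [315.6326 264.9263]
 [313.4648 276.003 ]]
plane [ 0.031  -0.0775  0.1179]
[[ 489.6615 -297.0156]
 [ 506.8623 -374.0903]
 [ 605.2925 -352.1235]
 [ 588.0917 -275.0488]]
150 [ 0.5489 -0.3481  0.2036] [102 108 107]
154 [ 0.5485 -0.3502  0.1943] [102 106 107]
158 [ 0.661  -0.6022 -0.0003] [125 129 126]
162 [ 0.6528 -0.5886 -0.0007] [122 127 123]
166 [ 0.6428 -0.5708  0.0022] [137 145 143]
170 [ 0.5423 -0.3501  0.1624] [152 162 164]
174 [ 0.5372 -0.342   0.1605] [160 170 171]
178 [ 0.5303 -0.33    0.1619] [160 171 172]
182 [ 0.5246 -0.3205  0.1615] [161 171 172]
top [[469.7964 281.5154]
 [473.1329 282.0183]
 [470.9355 282.5697]] crop [[424.4909 553.7884]
 [432.8322 555.0457]
 [427.3388 556.4241]]
plane [0.0043 0.0589 0.1773]
[[ 516.966  -358.1741]
 [ 559.3101 -362.9813]
 [ 560.5961 -351.6532]
 [ 518.252  -346.846 ]]
```

The picture disagrees with the reported TCP: the fingers end at about z = 0.19, while the state says 0.151. I'll check that against the wrist camera before pushing.

```bash
python3 - <<'E'
from h import *
c=read_camera('wrist'); X=cloud(c); cv2.imwrite('pics/w1.png',c['frame'])
print('cam',-c['R'].T@c['t'],c['R'][2]); print(r.state()['position'],r.state()['joint_pos'])
Z=X[...,2]
for v in range(20,480,55): print(v,np.round(Z[v,20:640:60],3))
c=read_camera('side'); X=cloud(c)
m=(X[...,2]>.165)&(X[...,2]<.26)&(abs(X[...,0]-.555)<.05)&(abs(X[...,1]+.36)<.06)
P=X[m]; print(len(P),P.min(0),P.max(0)); 
for z in np.arange(.165,.26,.01):
    Q=P[abs(P[:,2]-z)<.005]
    if len(Q): print(round(z,3),len(Q),Q.mean(0),Q.min(0),Q.max(0))
E
```

```text
cam [ 0.575  -0.4378  0.3446] [-0.0686  0.2956 -0.9529]
[ 0.5569 -0.3575  0.1506] [-15.8392  20.7539  -4.2037   0.0203 -65.075   28.7335]
20 [-0.002 -0.001 -0.002 -0.    -0.001 -0.001 -0.001 -0.001 -0.001 -0.002
 -0.002]
75 [-0.    -0.002  0.    -0.002 -0.002  0.    -0.001 -0.002 -0.003 -0.001
 -0.003]
130 [ 0.159  0.147  0.058  0.001 -0.001 -0.001 -0.002 -0.001 -0.001 -0.003
  0.001]
185 [ 0.16   0.155  0.085 -0.002  0.    -0.002 -0.002 -0.001 -0.002 -0.001
 -0.001]
240 [ 0.159  0.159  0.1   -0.002  0.071  0.071  0.078 -0.001 -0.001 -0.001
 -0.001]
295 [ 0.159  0.159  0.    -0.001  0.16   0.16   0.159 -0.002 -0.001 -0.001
 -0.001]
350 [-0.001 -0.001  0.271  0.272  0.272  0.224  0.272  0.272 -0.003 -0.001
 -0.001]
405 [ 0.009 -0.001  0.276  0.276  0.277  0.233  0.276  0.277 -0.002 -0.002
 -0.001]
460 [-0.001  0.282  0.285  0.285  0.285  0.285  0.285  0.284  0.285 -0.002
 -0.002]
623 [ 0.5158 -0.377   0.1874] [ 0.5805 -0.3119  0.26  ]
0.185 5 [ 0.5528 -0.3496  0.1888] [ 0.5424 -0.3517  0.1874] [ 0.5623 -0.3474  0.1899]
0.195 85 [ 0.5523 -0.3486  0.1954] [ 0.5382 -0.3699  0.1901] [ 0.5686 -0.3418  0.2   ]
0.205 108 [ 0.553  -0.3492  0.205 ] [ 0.5378 -0.3732  0.2   ] [ 0.5689 -0.3416  0.21  ]
0.215 98 [ 0.553  -0.3486  0.2152] [ 0.5358 -0.3709  0.21  ] [ 0.5724 -0.3417  0.22  ]
0.225 119 [ 0.5538 -0.3478  0.2253] [ 0.534  -0.3657  0.2201] [ 0.5736 -0.3411  0.23  ]
0.235 123 [ 0.5534 -0.3485  0.2349] [ 0.5323 -0.3662  0.23  ] [ 0.5744 -0.3407  0.2397]
0.245 34 [ 0.5544 -0.3474  0.2428] [ 0.5219 -0.3535  0.2401] [ 0.5737 -0.341   0.2499]
0.255 51 [ 0.5468 -0.3336  0.2579] [ 0.5158 -0.377   0.2502] [ 0.5805 -0.3119  0.26  ]
```

View pics/w1.png

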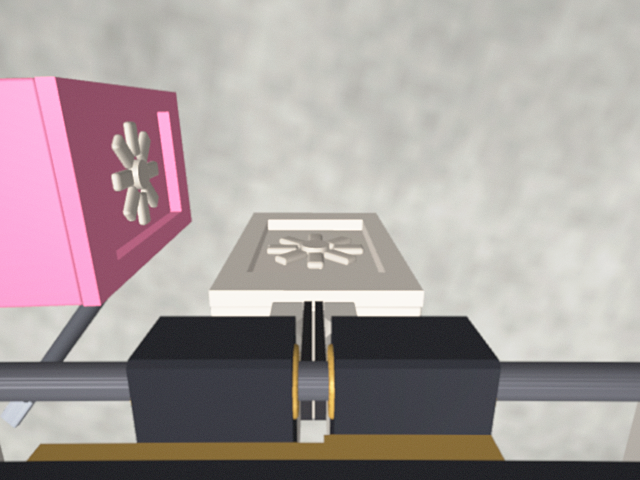

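The wrist picture shows the rosette panel at (315,250) and the shut fingers at (315,305), hanging over the head edge rather than in front of it. The wrist depth agrees with the world frame (slab 0, head 0.16). The visible fingertips are therefore about 37 mm above the reported TCP, which explains why there was no contact. I'll back off, lower by that amount and check again.

carry_out(targets=[{"linear":[0.014,-0.064,0],"dr":[0,0,0]},{"linear":[0.014,-0.064,0],"dr":[0,0,0]},{"linear":[0,0,0],"dr":[0,0,0]},{"linear":[0,0,-0.055],"dr":[0,0,0]},{"linear":[0,0,-0.055],"dr":[0,0,0]},{"linear":[0,0,-0.05],"dr":[0,0,0]},{"linear":[0,0,0],"dr":[0,0,0]}])

```text
clock: 3.85
position: [0.5632, -0.392, 0.1057]
tcp_rot: [[0.222, -0.975, -0.003], [-0.975, -0.222, 0.001], [-0.002, 0.003, -1.0]]
contact_force: [0.6, -0.7, -0.2]
finger_gap: 0.0001
```

```bash
python3 - <<'E'
from h import *
s=r.state(); print(s['position'],s['contact_force'])
for n in ('top','wrist','side'):
    c=read_camera(n); X=cloud(c); f=c['frame']
    m=(X[...,2]>.09)&(X[...,2]<.205)&(abs(X[...,0]-s['position'][0])<.045)&(X[...,1]<-.37)&(X[...,1]>-.42)
    P=X[m]; print(n,len(P))
    for z in np.arange(.095,.2,.01):
        Q=P[abs(P[:,2]-z)<.005]
        if len(Q)>2: print(round(z,3),len(Q),Q.mean(0),Q.min(0),Q.max(0))
cv2.imwrite('pics/s2.png',cv2.resize(f[60:280,300:520],None,fx=2.5,fy=2.5))
E
```

```text
[ 0.5632 -0.392   0.1057] [ 0.6292 -0.6663 -0.2442]
top 2
wrist 3248
0.145 378 [ 0.5655 -0.4027  0.1476] [ 0.5499 -0.407   0.1416] [ 0.5815 -0.3987  0.15  ]
0.155 960 [ 0.5657 -0.4028  0.1548] [ 0.5498 -0.4072  0.15  ] [ 0.5815 -0.3967  0.16  ]
0.165 505 [ 0.5653 -0.4014  0.1636] [ 0.5588 -0.405   0.16  ] [ 0.572  -0.3952  0.17  ]
0.175 478 [ 0.5655 -0.4021  0.1755] [ 0.5602 -0.4051  0.1701] [ 0.5713 -0.4002  0.18  ]
0.185 794 [ 0.5632 -0.3919  0.1867] [ 0.557  -0.4052  0.18  ] [ 0.5701 -0.382   0.1898]
0.195 79 [ 0.5626 -0.3877  0.1941] [ 0.5572 -0.3937  0.1901] [ 0.5675 -0.3807  0.1963]
side 498
0.145 22 [ 0.5609 -0.3833  0.1474] [ 0.5465 -0.3876  0.144 ] [ 0.5761 -0.3784  0.1493]
0.155 89 [ 0.5596 -0.3838  0.1548] [ 0.5449 -0.4079  0.15  ] [ 0.5768 -0.3778  0.16  ]
0.165 93 [ 0.5605 -0.3844  0.1647] [ 0.545  -0.4037  0.16  ] [ 0.5767 -0.3762  0.1699]
0.175 89 [ 0.5599 -0.3833  0.1754] [ 0.543  -0.4055  0.17  ] [ 0.5795 -0.3766  0.1799]
0.185 109 [ 0.5608 -0.3827  0.1853] [ 0.5417 -0.3919  0.1801] [ 0.5807 -0.3761  0.19  ]
0.195 87 [ 0.5614 -0.383   0.194 ] [ 0.5398 -0.3927  0.1901] [ 0.5814 -0.3753  0.1999]
```

View pics/s2.png

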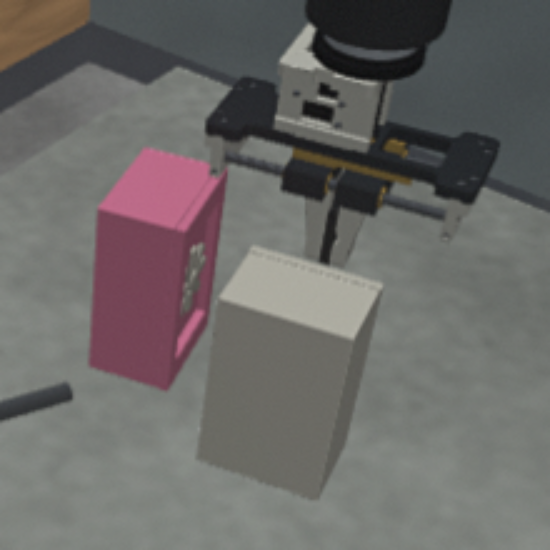

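The fingertips are now behind the panel margin at about (325,262), partly hidden by the block. Both cameras put the tips at z ≈ 0.142 against a reported 0.106, so the offset is a steady +36 mm. Next I push.

carry_out(targets=[{"linear":[-0.007,0.027,0.012],"dr":[0,0,0]},{"linear":[-0.007,0.027,0.012],"dr":[0,0,0]},{"linear":[-0.005,0.02,0],"dr":[0,0,0]}])

```text
clock: 4.38
position: [0.5602, -0.3734, 0.1159]
tcp_rot: [[0.222, -0.975, 0.002], [-0.975, -0.222, -0.001], [0.002, -0.002, -1.0]]
contact_force: [0.3, 0.2, 0.8]
finger_gap: 0.0003
```

carry_out(targets=[{"linear":[-0.003,0.012,0],"dr":[0,0,0]},{"linear":[-0.003,0.012,0],"dr":[0,0,0]}])

```text
clock: 4.62
position: [0.5591, -0.3672, 0.117]
tcp_rot: [[0.223, -0.975, 0.004], [-0.975, -0.223, -0.003], [0.004, -0.003, -1.0]]
contact_force: [0.4, -1.7, 2.0]
finger_gap: 0.0006
```

carry_out(targets=[{"linear":[-0.003,0.012,0],"dr":[0,0,0]}])

```text
clock: 4.75
position: [0.5587, -0.3645, 0.1175]
tcp_rot: [[0.223, -0.975, 0.005], [-0.975, -0.223, -0.004], [0.004, -0.004, -1.0]]
contact_force: [-0.5, -2.7, 0.7]
finger_gap: 0.0005
```

carry_out(targets=[{"linear":[-0.005,0.02,0.005],"dr":[0,0,0]},{"linear":[-0.005,0.02,0.005],"dr":[0,0,0]},{"linear":[-0.005,0.02,0.005],"dr":[0,0,0]}])

```text
clock: 5.12
position: [0.555, -0.3489, 0.1216]
tcp_rot: [[0.223, -0.975, 0.005], [-0.975, -0.223, -0.004], [0.005, -0.004, -1.0]]
contact_force: [-0.0, -1.5, 2.0]
finger_gap: 0.0005
```

```bash
cat > blk.py <<'E'
from h import *
def fit(n,save=None,y1=-.005):
    c=read_camera(n); X=cloud(c); f=c['frame'].astype(int)
    if save: cv2.imwrite(save,c['frame'])
    m=(X[...,2]>.055)&(X[...,2]<.2)&(abs(f[...,2]-f[...,1])<25)&(f.min(-1)>90)&(X[...,0]>.4)&(X[...,0]<.63)&(X[...,1]>-.40)&(X[...,1]<y1)
    return c,X,m
E
python3 - <<'E'
from blk import *
c,X,m=fit('side')
P=X[m&(X[...,1]<-.2)]
# head face plane: RANSAC-free: points with z>.14
Q=P[P[:,2]>.13]; A=np.c_[Q[:,:2],np.ones(len(Q))]
for _ in range(3):
    k=np.linalg.lstsq(A,Q[:,2],rcond=None)[0]; e=abs(A@k-Q[:,2]); s=e<.004; A,Q=A[s],Q[s]
print(k,len(Q),'tilt deg',np.degrees(np.arctan(np.hypot(*k[:2]))),Q.min(0),Q.max(0), r.state()['contact_force'])
E
```

```text
[ 0.0762 -0.3095  0.0282] 945 tilt deg 17.68026261210878 [ 0.4874 -0.3598  0.1482] [ 0.5952 -0.259   0.1813] [-0.4944  0.2193  1.0101]
```

The block is tipping rather than sliding, so I'm continuing along the arc.

carry_out(targets=[{"linear":[-0.005,0.024,0.006],"dr":[0,0,0]},{"linear":[-0.005,0.024,0.005],"dr":[0,0,0]},{"linear":[-0.005,0.024,0.004],"dr":[0,0,0]},{"linear":[-0.005,0.024,0.003],"dr":[0,0,0]}])

```text
clock: 5.68
position: [0.5489, -0.3222, 0.126]
tcp_rot: [[0.223, -0.975, 0.004], [-0.975, -0.223, -0.003], [0.003, -0.003, -1.0]]
contact_force: [0.2, -0.3, 0.8]
finger_gap: 0.0008
```

carry_out(targets=[{"linear":[-0.005,0.024,0.001],"dr":[0,0,0]},{"linear":[-0.005,0.024,0],"dr":[0,0,0]},{"linear":[-0.005,0.024,0],"dr":[0,0,0]},{"linear":[-0.005,0.024,0],"dr":[0,0,0]}])

```text
clock: 6.18
position: [0.5429, -0.2958, 0.1255]
tcp_rot: [[0.223, -0.975, 0.003], [-0.975, -0.223, -0.002], [0.002, -0.002, -1.0]]
contact_force: [-0.8, -0.4, -0.0]
finger_gap: 0.0005
```

```bash
python3 - <<'E'
from blk import *
c,X,m=fit('side','pics/s3.png')
E
```

```text
(no output)
```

View pics/s3.png

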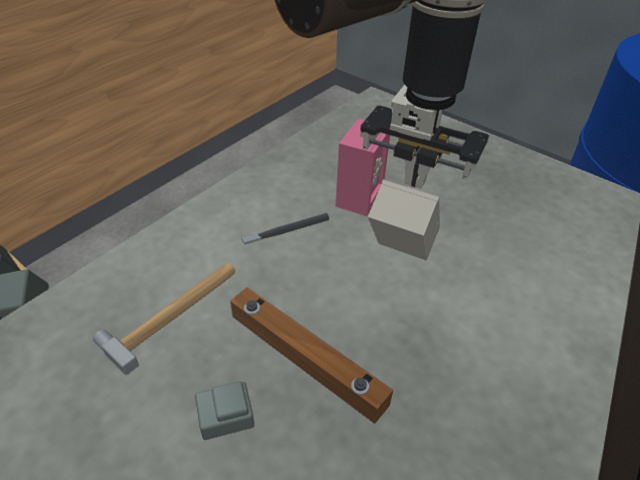

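The side view shows the block mid-tip with its head at about (410,205), leaning towards the rail. I'll back the tool off and let it fall.

carry_out(targets=[{"linear":[0,0,0],"dr":[0,0,0]},{"linear":[0,0,0.05],"dr":[0,0,0]},{"linear":[0,-0.1,0.05],"dr":[0,0,0]},{"linear":[0,-0.1,0.05],"dr":[0,0,0]},{"linear":[0,-0.05,0],"dr":[0,0,0]},{"linear":[0,0,0],"dr":[0,0,0]},{"linear":[0,0,0],"dr":[0,0,0]}])

```text
clock: 7.1
position: [0.5431, -0.3593, 0.1665]
tcp_rot: [[0.223, -0.975, 0.004], [-0.975, -0.223, -0.002], [0.003, -0.003, -1.0]]
contact_force: [-0.7, -0.1, -0.1]
finger_gap: 0.0003
```

```bash
cat >> blk.py <<'E'
def lying(n,save=None):
    c,X,m=fit(n,save); m&=(X[...,2]<.082)&(X[...,1]<-.0)
    k,l,st,_=cv2.connectedComponentsWithStats(cv2.morphologyEx(m.astype(np.uint8),cv2.MORPH_OPEN,np.ones((3,3))))
    P=X[l==1+st[1:,4].argmax()]; rc=cv2.minAreaRect((P[:,:2]*1000).astype(np.float32)); print(n,len(P),P[:,2].mean(),rc); print(cv2.boxPoints(rc))
E
python3 - <<'E'
from blk import *
for n in ('top','side'): lying(n,f'pics/{n}4.png')
E
```

```text
top 95 0.0701884638646909 ((540.7848510742188, -127.08250427246094), (25.5343074798584, 11.911134719848633), 0.48441869020462036)
[[ 527.9678 -121.2351]
 [ 528.0685 -133.1458]
 [ 553.6019 -132.9299]
 [ 553.5012 -121.0192]]
side 4215 0.06940490837508843 ((521.6384887695312, -208.9661102294922), (101.29988861083984, 163.9927978515625), 12.775043487548828)
[[ 454.111  -140.1994]
 [ 490.3737 -300.1326]
 [ 589.166  -277.7328]
 [ 552.9033 -117.7996]]
```

View pics/top4.png

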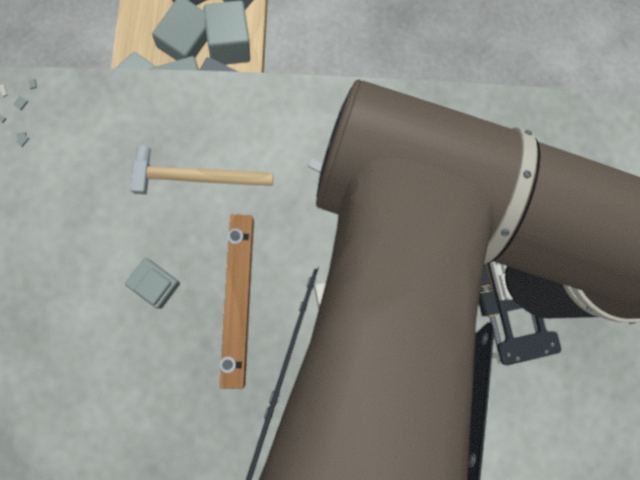

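The side view data put the block flat, top at z ≈ 0.07, with foot corners (490,−300) and (589,−278) mm and yaw 12.8°. In the top picture the arm covers it and everything else is in place, so the side camera will do the measuring. I'll set the fingers about 45 mm apart, parallel to the rail, and go down behind the foot end.

carry_out(grip=0.49, targets=[{"linear":[-0.04,0.04,0],"dr":[0,0,-0.038]},{"linear":[-0.04,0.04,0],"dr":[0,0,-0.038]},{"linear":[0,0,0],"dr":[0,0,0]},{"linear":[0,0,0],"dr":[0,0,0]}])

```text
clock: 7.7
position: [0.5229, -0.3366, 0.1656]
tcp_rot: [[-0.014, -1.0, 0.002], [-1.0, 0.014, -0.002], [0.002, -0.002, -1.0]]
contact_force: [0.7, 0.6, 0.6]
finger_gap: 0.0347
```

```bash
python3 - <<'E'
from h import *
c=read_camera('side'); X=cloud(c); s=r.state(); p=s['position']; print(p,s['tcp_rot'],s['finger_gap'])
tip=p[2]+.036
m=(abs(X[...,0]-p[0])<.12)&(abs(X[...,1]-p[1])<.06)&(X[...,2]>.17)&(X[...,2]<.4)
P=X[m]
for a in range(-110,110,20):
    Q=P[(P[:,0]-p[0]>a/1e3)&(P[:,0]-p[0]<a/1e3+.02)]
    if len(Q): print(a,len(Q),'min z above tip',Q[:,2].min()-tip, 'y',Q[:,1].min()-p[1],Q[:,1].max()-p[1])
E
```

```text
[ 0.523  -0.3366  0.1656] [[-0.0146 -0.9999  0.0016]
 [-0.9999  0.0146 -0.002 ]
 [ 0.002  -0.0017 -1.    ]] 0.038713360432015946
-110 302 min z above tip 0.09148410051927539 y -0.0369346679393297 0.04299170062162044
-90 666 min z above tip 0.06635305088519569 y -0.03904538733864127 0.04388525882776473
-70 428 min z above tip 0.06283505689503174 y -0.03886914445897621 0.042940808328310875
-50 907 min z above tip 0.004715955659036514 y -0.02880981478923128 0.041679489317978324
-30 1358 min z above tip 0.0033459523329665286 y -0.03049429998546871 0.045085765761230245
-10 764 min z above tip 0.07785541584940811 y -0.019685599583376512 0.04693755108743214
10 1212 min z above tip 0.0014778998377268926 y -0.012716816362971062 0.043970107688791005
30 824 min z above tip 0.006886090076736351 y -0.011920046107651017 0.040731935992869006
50 231 min z above tip 0.07653420832883837 y -0.013126724908552989 0.0374382837549504
70 556 min z above tip 0.06741944731417024 y -0.04031843952761438 0.04078006836402859
90 92 min z above tip 0.09159444772053346 y -0.04000552849967903 0.03988641253292946
```

carry_out(targets=[{"linear":[0,0,-0.1],"dr":[0,0,0]},{"linear":[0,0,-0.12],"dr":[0,0,0]},{"linear":[0,0,-0.12],"dr":[0,0,0]},{"linear":[0,0,-0.12],"dr":[0,0,0]},{"linear":[0,0,-0.12],"dr":[0,0,0]},{"linear":[0,0,-0.05],"dr":[0,0,0]},{"linear":[0,0,0],"dr":[0,0,0]}])

```text
clock: 8.62
position: [0.5259, -0.3386, 0.0041]
tcp_rot: [[-0.005, -1.0, 0.004], [-1.0, 0.005, -0.004], [0.004, -0.004, -1.0]]
contact_force: [0.6, 0.3, 1.1]
finger_gap: 0.0443
```

carry_out(targets=[{"linear":[0,0,-0.03],"dr":[0,0,-0.002]},{"linear":[0,0,-0.03],"dr":[0,0,0]},{"linear":[0,0.04,0],"dr":[0,0,0]},{"linear":[0,0.04,0],"dr":[0,0,0]},{"linear":[0,0.02,0],"dr":[0,0,0]}])

```text
clock: 9.25
position: [0.5281, -0.3129, -0.0087]
tcp_rot: [[-0.011, -1.0, 0.009], [-1.0, 0.011, -0.006], [0.005, -0.009, -1.0]]
contact_force: [-0.8, 1.2, -0.1]
finger_gap: 0.0446
```

carry_out(targets=[{"linear":[0,0.02,0],"dr":[0,0,0]},{"linear":[0,0.02,0],"dr":[0,0,0]}])

```text
clock: 9.5
position: [0.5279, -0.3024, -0.0083]
tcp_rot: [[-0.01, -1.0, 0.009], [-1.0, 0.01, -0.006], [0.006, -0.009, -1.0]]
contact_force: [-1.1, -3.7, -2.4]
finger_gap: 0.0446
```

carry_out(targets=[{"linear":[0,0.02,0],"dr":[0,0,0]},{"linear":[0,0.02,0],"dr":[0,0,0]}])

```text
clock: 9.75
position: [0.5273, -0.2922, -0.0084]
tcp_rot: [[-0.01, -1.0, 0.008], [-1.0, 0.01, -0.007], [0.006, -0.008, -1.0]]
contact_force: [-1.7, -3.9, -1.5]
finger_gap: 0.0447
```

carry_out(targets=[{"linear":[0,0.02,0],"dr":[0.003,0.002,0]},{"linear":[0,0.02,0],"dr":[0.002,0,0]},{"linear":[0,0.02,0],"dr":[0,0,0]},{"linear":[0,0.02,0],"dr":[0,0,0]},{"linear":[0,0.02,0],"dr":[0,0,0]},{"linear":[0,0.02,0],"dr":[0,0,0]},{"linear":[0,0.02,0],"dr":[0,0,0]}])

```text
clock: 10.62
position: [0.5268, -0.2549, -0.0087]
tcp_rot: [[-0.01, -1.0, 0.0], [-1.0, 0.01, 0.01], [-0.01, -0.0, -1.0]]
contact_force: [-0.9, -4.7, -1.5]
finger_gap: 0.0448
```

```bash
python3 - <<'E'
from blk import *
lying('side')
E
```

```text
side 4700 0.06920736611485848 ((533.4259033203125, -166.0203857421875), (103.8384017944336, 174.22569274902344), 2.7058589458465576)
[[ 477.4521  -81.4557]
 [ 485.6771 -255.4871]
 [ 589.3997 -250.5851]
 [ 581.1747  -76.5536]]
```

carry_out(targets=[{"linear":[0,0.022,0],"dr":[0,0,0]},{"linear":[0,0.022,0],"dr":[0,0,0]},{"linear":[0,0.022,0],"dr":[0,0,0]},{"linear":[0,0.022,0],"dr":[0,0,0]},{"linear":[0,0.022,0],"dr":[0,0,0]},{"linear":[0,0.022,0],"dr":[0,0,0]},{"linear":[0,0.022,0],"dr":[0,0,0]},{"linear":[0,0.022,0],"dr":[0,0,0]}])

```text
clock: 11.68
position: [0.5275, -0.2074, -0.0086]
tcp_rot: [[-0.01, -1.0, 0.001], [-1.0, 0.01, 0.011], [-0.011, -0.001, -1.0]]
contact_force: [0.4, -3.4, -1.5]
finger_gap: 0.0447
```

```bash
cat >> blk.py <<'E'
def edges(n='side'):
    c,X,m=fit(n,y1=.03); T=m&(X[...,2]>.064)&(X[...,2]<.082)
    P=X[T]*1000; P=P[(P[:,0]>440)&(P[:,0]<620)]
    # head edge: max y per x bin ; sides: x extremes per y bin
    def line(a,b,lo,hi,fn,step=4):
        xs=np.arange(lo,hi,step); o=[(x+step/2,fn(b[(a>=x)&(a<x+step)])) for x in xs if ((a>=x)&(a<x+step)).sum()>4]
        o=np.array(o); k=np.polyfit(o[:,0],o[:,1],1)
        for _ in range(3):
            e=abs(np.polyval(k,o[:,0])-o[:,1]); o=o[e<max(1.5,2*np.median(e))]; k=np.polyfit(o[:,0],o[:,1],1)
        return k,len(o)
    ym=np.percentile(P[:,1],99)
    h,nh=line(P[:,0],P[:,1],490,580,np.max); L,nl=line(P[:,1],P[:,0],ym-120,ym-15,np.min); R,nr=line(P[:,1],P[:,0],ym-120,ym-15,np.max)
    print('head: yaw',np.degrees(h[0]),'y@525',np.polyval(h,525),nh,'| left yaw',-np.degrees(L[0]),'x',np.polyval(L,ym-50),'| right yaw',-np.degrees(R[0]),'x',np.polyval(R,ym-50),'ztop',np.median(P[:,2]))
    # rail -y top edge
    f=c['frame'].astype(int); Q=X[(X[...,2]>.038)&(X[...,2]<.05)&(X[...,1]>-.03)&(X[...,1]<.05)&(X[...,0]>.36)&(X[...,0]<.7)]*1000
    lo,n1=line(Q[:,0],Q[:,1],380,670,np.min,6); hi,n2=line(Q[:,0],Q[:,1],380,670,np.max,6)
    print('rail lo',np.degrees(lo[0]),np.polyval(lo,525),n1,'hi',np.degrees(hi[0]),np.polyval(hi,525),n2)
E
python3 - <<'E'
from blk import *
edges()
E
```

```text
head: yaw -0.9097320934444849 y@525 -36.530632221100056 23 | left yaw -0.5681921560968777 x 490.7399396216993 | right yaw -0.3328652771499179 x 590.8011993856879 ztop 71.23209660792689
rail lo -0.4421148239640552 -4.936981348106966 48 hi -0.5435267407021345 35.51151630417224 49
```

The side depth gives the block square to the pusher and the rail (yaws −0.9/−0.6/−0.3° against −0.5°), head at y ≈ −36.5 and rail face at ≈ −5. The gap is about 31 mm, so I advance and then creep.

carry_out(targets=[{"linear":[0,0.022,0],"dr":[0,0,0]},{"linear":[0,0.022,0],"dr":[0,0,0]},{"linear":[0,0.022,0],"dr":[0,0,0]},{"linear":[0,0.012,0],"dr":[0,0,0]},{"linear":[0,0.008,0],"dr":[0,0,0]}])

```text
clock: 12.35
position: [0.5276, -0.1838, -0.0085]
tcp_rot: [[-0.01, -1.0, 0.002], [-1.0, 0.01, 0.011], [-0.011, -0.002, -1.0]]
contact_force: [-1.0, -3.5, -1.3]
finger_gap: 0.0448
```

```bash
python3 - <<'E'
from blk import *
edges()
E
```

```text
head: yaw -0.7294179956006883 y@525 -13.052283709234963 23 | left yaw -0.7829198690474846 x 490.7215011656087 | right yaw -0.5226160760660786 x 591.0106450112413 ztop 71.29787087248522
rail lo -1.0077740658601901 -8.444774577965603 48 hi -0.47176522734040055 35.54299861980882 49
```

carry_out(targets=[{"linear":[0,0.008,0],"dr":[0,0,0]},{"linear":[0,0.006,0],"dr":[0,0,0]}])

```text
clock: 12.65
position: [0.5276, -0.1802, -0.0084]
tcp_rot: [[-0.011, -1.0, 0.002], [-1.0, 0.011, 0.011], [-0.011, -0.002, -1.0]]
contact_force: [-0.4, -3.7, -1.8]
finger_gap: 0.0449
```

carry_out(targets=[{"linear":[0,0.004,0],"dr":[0,0,0]}])

```text
clock: 12.78
position: [0.5275, -0.1791, -0.0085]
tcp_rot: [[-0.011, -1.0, 0.002], [-1.0, 0.011, 0.011], [-0.011, -0.001, -1.0]]
contact_force: [0.2, -3.4, -3.0]
finger_gap: 0.0444
```

carry_out(targets=[{"linear":[0,0.004,0],"dr":[0,0,0]}])

```text
clock: 12.9
position: [0.5276, -0.1781, -0.0085]
tcp_rot: [[-0.011, -1.0, 0.002], [-1.0, 0.011, 0.011], [-0.011, -0.001, -1.0]]
contact_force: [-0.0, -4.3, -1.0]
finger_gap: 0.045
```

carry_out(targets=[{"linear":[0,0.002,0],"dr":[0,0,0]}])

```text
clock: 13.02
position: [0.5275, -0.1776, -0.0085]
tcp_rot: [[-0.011, -1.0, 0.002], [-1.0, 0.011, 0.011], [-0.011, -0.001, -1.0]]
contact_force: [-0.2, -3.9, -2.4]
finger_gap: 0.0447
```

carry_out(targets=[{"linear":[0,0.0015,0],"dr":[0,0,0]}])

```text
clock: 13.15
position: [0.5275, -0.1772, -0.0085]
tcp_rot: [[-0.011, -1.0, 0.002], [-1.0, 0.011, 0.011], [-0.011, -0.001, -1.0]]
contact_force: [0.7, -3.5, -2.0]
finger_gap: 0.0448
```

carry_out(targets=[{"linear":[0,0.0015,0],"dr":[0,0,0]}])

```text
clock: 13.28
position: [0.5276, -0.1768, -0.0085]
tcp_rot: [[-0.011, -1.0, 0.002], [-1.0, 0.011, 0.011], [-0.011, -0.001, -1.0]]
contact_force: [-0.2, -4.2, -2.0]
finger_gap: 0.0448
```

carry_out(targets=[{"linear":[0,0.0015,0],"dr":[0,0,0]}])

```text
clock: 13.4
position: [0.5275, -0.1765, -0.0085]
tcp_rot: [[-0.011, -1.0, 0.002], [-1.0, 0.011, 0.011], [-0.011, -0.001, -1.0]]
contact_force: [0.3, -3.9, -2.2]
finger_gap: 0.0445
```

carry_out(targets=[{"linear":[0,0.0015,0],"dr":[0,0,0]},{"linear":[0,0.001,0],"dr":[0,0,0]}])

```text
clock: 13.65
position: [0.5275, -0.1758, -0.0085]
tcp_rot: [[-0.011, -1.0, 0.002], [-1.0, 0.011, 0.011], [-0.011, -0.001, -1.0]]
contact_force: [-0.5, -3.3, -1.6]
finger_gap: 0.0446
```

carry_out(targets=[{"linear":[0,0.0015,0],"dr":[0,0,0]}])

```text
clock: 13.78
position: [0.5275, -0.1755, -0.0085]
tcp_rot: [[-0.011, -1.0, 0.002], [-1.0, 0.011, 0.011], [-0.011, -0.001, -1.0]]
contact_force: [0.9, -5.4, -2.8]
finger_gap: 0.0449
```

carry_out(targets=[{"linear":[0,0.0015,0],"dr":[0,0,0]}])

```text
clock: 13.9
position: [0.5276, -0.1754, -0.0084]
tcp_rot: [[-0.01, -1.0, 0.002], [-1.0, 0.01, 0.01], [-0.01, -0.002, -1.0]]
contact_force: [0.5, -7.1, -3.3]
finger_gap: 0.045
```

carry_out(targets=[{"linear":[0,0.0015,0],"dr":[0,0,0]}])

```text
clock: 14.02
position: [0.5277, -0.1755, -0.0084]
tcp_rot: [[-0.01, -1.0, 0.002], [-1.0, 0.01, 0.01], [-0.01, -0.002, -1.0]]
contact_force: [-0.1, -6.5, -3.6]
finger_gap: 0.0449
```

Contact: the force has risen from the ~4 N sliding level to 6.5–7 N. I'm raising the press gradually towards about 14 N at the wrist, which is roughly 10 N on the rail plus sliding friction.

carry_out(targets=[{"linear":[0,0.003,0],"dr":[0,0,0]}])

```text
clock: 14.15
position: [0.5279, -0.1754, -0.0083]
tcp_rot: [[-0.01, -1.0, 0.002], [-1.0, 0.01, 0.009], [-0.009, -0.002, -1.0]]
contact_force: [0.5, -9.1, -3.6]
finger_gap: 0.0444
```

carry_out(targets=[{"linear":[0,0.003,0],"dr":[0,0,0]}])

```text
clock: 14.28
position: [0.5279, -0.1754, -0.0083]
tcp_rot: [[-0.009, -1.0, 0.002], [-1.0, 0.009, 0.008], [-0.008, -0.002, -1.0]]
contact_force: [0.3, -9.8, -4.0]
finger_gap: 0.0449
```

```bash
python3 - <<'E'
from blk import *
edges(); s=r.state(); print(s['contact_force'],s['moment'])
E
```

```text
head: yaw -0.5829216842884724 y@525 -4.517907649183101 23 | left yaw -0.5688569406456006 x 490.73453040024646 | right yaw -0.9483391351529469 x 591.2047929742986 ztop 71.32246962930788
rail lo -0.6027469099824356 -5.544393794573776 45 hi -0.5263242484126934 35.54168297023839 49
[  0.707  -10.1103  -3.0493] [-3.4751 -0.0925  0.0853]
```

carry_out(targets=[{"linear":[0,0.0045,0],"dr":[0,0,0]},{"linear":[0,0.0045,0],"dr":[0,0,0]}])

```text
clock: 14.58
position: [0.5281, -0.1755, -0.0081]
tcp_rot: [[-0.008, -1.0, 0.002], [-1.0, 0.008, 0.005], [-0.005, -0.002, -1.0]]
contact_force: [0.3, -11.6, -3.9]
finger_gap: 0.0444
```

carry_out(targets=[{"linear":[0,0.005,0],"dr":[0,0,0]},{"linear":[0,0.005,0],"dr":[0,0,0]}])

```text
clock: 14.82
position: [0.5281, -0.1756, -0.008]
tcp_rot: [[-0.008, -1.0, 0.001], [-1.0, 0.008, 0.002], [-0.002, -0.001, -1.0]]
contact_force: [0.6, -12.7, -4.5]
finger_gap: 0.0447
```

carry_out(targets=[{"linear":[0,0.005,0],"dr":[0.0005,0,0]},{"linear":[0,0.005,0],"dr":[0.0005,0,0]},{"linear":[0,0.005,0],"dr":[0.0005,0,0]},{"linear":[0,0.005,0],"dr":[0.0005,0,0]},{"linear":[0,0.005,0],"dr":[0.0005,0,0]}])

```text
clock: 15.45
position: [0.5281, -0.1755, -0.0079]
tcp_rot: [[-0.007, -1.0, 0.001], [-1.0, 0.007, 0.004], [-0.004, -0.001, -1.0]]
contact_force: [1.2, -12.1, -4.0]
finger_gap: 0.0446
```

carry_out(targets=[{"linear":[0,0.005,0],"dr":[0.0005,0,0]},{"linear":[0,0.005,0],"dr":[0.0005,0,0]},{"linear":[0,0.005,0],"dr":[0.0005,0,0]},{"linear":[0,0.005,0],"dr":[0.0005,0,0]}])

```text
clock: 15.95
position: [0.5281, -0.1755, -0.0078]
tcp_rot: [[-0.008, -1.0, 0.0], [-1.0, 0.008, 0.005], [-0.005, -0.0, -1.0]]
contact_force: [0.7, -12.1, -3.8]
finger_gap: 0.0447
```

carry_out(targets=[{"linear":[0,0.006,0],"dr":[0.0005,0,0]},{"linear":[0,0.006,0],"dr":[0.0005,0,0]},{"linear":[0,0.006,0],"dr":[0.0005,0,0]},{"linear":[0,0.006,0],"dr":[0.0005,0,0]},{"linear":[0,0.006,0],"dr":[0.0005,0,0]}])

```text
clock: 16.58
position: [0.5281, -0.1755, -0.0076]
tcp_rot: [[-0.007, -1.0, 0.0], [-1.0, 0.007, 0.006], [-0.006, 0.0, -1.0]]
contact_force: [0.1, -12.9, -3.9]
finger_gap: 0.045
```

carry_out(targets=[{"linear":[0,0.006,0],"dr":[0.0005,0,0]},{"linear":[0,0.006,0],"dr":[0.0005,0,0]},{"linear":[0,0.006,0],"dr":[0.0005,0,0]},{"linear":[0,0.006,0],"dr":[0.0005,0,0]},{"linear":[0,0.006,0],"dr":[0.0005,0,0]}])

```text
clock: 17.2
position: [0.528, -0.1754, -0.0074]
tcp_rot: [[-0.007, -1.0, -0.0], [-1.0, 0.007, 0.006], [-0.006, 0.0, -1.0]]
contact_force: [0.8, -13.0, -4.6]
finger_gap: 0.0445
```

It pressed for about 2.5 s at 12–13 N at the wrist. I retreat straight back, then up and clear.

carry_out(targets=[{"linear":[0,-0.01,0],"dr":[0,0,0]},{"linear":[0,-0.03,0],"dr":[0,0,0]},{"linear":[0,-0.08,0],"dr":[0,0,0]},{"linear":[0,-0.06,0],"dr":[0,0,0]},{"linear":[0,0,0.12],"dr":[0,0,0]},{"linear":[0,0,0.16],"dr":[0,0,0]},{"linear":[0,0,0.16],"dr":[0,0,0]},{"linear":[0,0,0.16],"dr":[0,0,0]},{"linear":[0,0,0.16],"dr":[0,0,0]}])

```text
clock: 18.32
position: [0.5258, -0.222, 0.1852]
tcp_rot: [[-0.008, -1.0, -0.006], [-1.0, 0.008, 0.01], [-0.01, 0.006, -1.0]]
contact_force: [-0.0, -0.5, -0.8]
finger_gap: 0.0446
```

carry_out(targets=[{"linear":[-0.1,-0.18,0.05],"dr":[0,0,0]},{"linear":[-0.1,-0.18,0],"dr":[0,0,0]},{"linear":[-0.1,-0.18,0],"dr":[0,0,0]},{"linear":[-0.1,-0.18,0],"dr":[0,0,0]},{"linear":[-0.1,-0.18,0],"dr":[0,0,0]},{"linear":[-0.1,-0.18,0],"dr":[0,0,0]},{"linear":[0,0,0],"dr":[0,0,0]}])

```text
clock: 19.2
position: [0.373, -0.5008, 0.2037]
tcp_rot: [[-0.005, -1.0, 0.006], [-1.0, 0.005, 0.008], [-0.008, -0.006, -1.0]]
contact_force: [-0.1, 0.4, -0.3]
finger_gap: 0.0451
```

```bash
python3 - <<'E'
from blk import *
edges('side'); edges('top'); lying('side','pics/side5.png'); lying('top','pics/top5.png')
a=cv2.imread('pics/top5.png');b=cv2.imread('pics/side5.png'); z=cv2.imread('pics/top0.png')
d=cv2.absdiff(a,z).max(-1); print('diff hammer',d[140:200,120:280].mean(),'offcut',d[250:310,120:185].mean(),'chisel',d[150:212,300:400].mean(),'pink',d[160:240,415:515].mean())
cv2.imwrite('pics/c5.png',np.hstack([cv2.resize(a[190:410,100:500],None,fx=1.0,fy=1.0),cv2.resize(b[200:420,190:590],None,fx=1,fy=1)]))
E
```

```text
head: yaw -0.28114259653704254 y@525 -4.93300417927183 23 | left yaw -0.22098653027837756 x 490.8163870818436 | right yaw -1.096933651811579 x 591.2017072995012 ztop 71.45290476248853
rail lo -0.5088953623054148 -5.569532763413083 43 hi -0.4927309800136848 35.57255553687492 49
head: yaw -0.7625331368193627 y@525 -6.073991481001905 23 | left yaw -0.4809378197735865 x 491.99878948572496 | right yaw -0.3767377434506882 x 589.3272781193245 ztop 70.12984435419065
rail lo -0.5857364216767607 -4.645149757178325 36 hi -0.7116898393913319 34.69882631910275 49
side 4971 0.06942743856939468 ((541.0546875, -85.96979522705078), (162.138671875, 102.62481689453125), 89.67354583740234)
[[ 489.2812 -166.7455]
 [ 591.9044 -167.3302]
 [ 592.8282   -5.1941]
 [ 490.205    -4.6094]]
top 5569 0.06747722843614712 ((540.5499267578125, -84.92755889892578), (159.12734985351562, 98.97378540039062), 89.5716323852539)
[[ 490.4696 -164.119 ]
 [ 589.4406 -164.859 ]
 [ 590.6302   -5.7361]
 [ 491.6592   -4.9961]]
diff hammer 2.549375 offcut 2.717948717948718 chisel 3.3038709677419353 pink 2.681
```

View pics/c5.png

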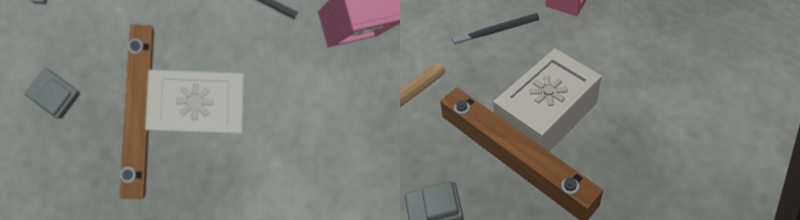

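The crops show the block lying with its rosette panel up (at (195,100) on the left and (548,92) on the right), its head flush on the rail along x ≈ 147 in the left crop. The bystanders haven't moved, so I'm handing in.

```bash
python3 -c "
from bench import job
print(job.close_job())"
```

```text
the job is handed in; nothing more can be done
None
```

The block now lies flat with its rosette panel up and its head end flush and square against the rail. I handed the job in at about 19 s of robot time.

**What I did**
- I tipped the block with a level push on the panel's top margin, using shut fingers. It fell towards the rail.
- With two fingers spread parallel to the rail, I slid it from the foot end, which squared it from 12.8° to the rail's angle.
- I pressed it home for about 2.5 s, backed off, and parked the arm clear.

**Last checks**
- **Fit to the rail:** the head edge and the rail face are both at y ≈ −5 mm, agreeing within 1.5 mm in both cameras.
- **Square:** the whole-block outline fits read −0.3° and −0.4°. The rail reads −0.5° to −0.7°.
- **Flat:** the block's top is at about 70–71 mm.
- **Press force:** the wrist read 12–13 N while pressing, against 3.5–4 N of sliding force before contact. That puts 8–13 N on the rail, about 9 N if all the sliding friction still acted. I did not measure the rail force directly.
- **Bystanders:** the top view shows no change beyond noise for the offcut, hammer, chisel and pink block.

**Disagreements**
- **Fingertip height:** the visible fingertips sat about 36 mm above the reported TCP. My first pass went over the block without touching it. I corrected for this from the camera depth.
- **Edge fits:** single-edge fits of the block's yaw scatter from −0.2° to −1.1°, which I put down to depth noise.

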